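# Close the blue filter cell: find the bayonet cap's keyways and hold it home

### The job

Take the cap that matches the open filter cell (the blue one), set it on the cell's neck and turn it until its hidden keyways drop over the pins. Then push it fully home against the sprung seal, lower edge down on the cell's shoulder all round, and finish still holding it there so that I can put the clamp band on: do not let go. Leave the other caps and everything else on the bench where they are.

Things in the scene. Friction and masses are not known exactly. Their poses are not given: they have to be found in the camera images.
- cap_blue: The wanted cap: knurled aluminium bayonet cap with blue top disc and band, 0.10 to 0.20 kg, right way up on the bench. Wall 58 outside diameter, 34 tall. Open below: bore 42.4 diameter, 29 deep. Three straight keyways, 8 wide, 120 degrees apart, run inside the wall over its full depth: not seen from outside, unmarked, its x and y axes tell nothing of them. Origin: centre of its lower edge, z up.
- cap_blue_nipple (a point): Tip of the brass air nipple in the middle of the blue cap's top, 52 mm above the cap's lower edge, on its axis; nipple 20 mm wide at its foot, standing on a blue disc 53 diameter whose top is 37 above the lower edge.
- cap_green: Decoy: knurled aluminium bayonet cap with a green top disc and band, same size as the blue cap, right way up on the bench; origin at the centre of its lower edge, z up. Belongs to another cell: leave alone.
- cap_yellow: Decoy: knurled aluminium bayonet cap with a yellow top disc and band, same size as the blue cap, right way up on the bench; origin at the centre of its lower edge, z up. Belongs to another cell: leave alone.
- cell: The open filter cell, fixed to the bench, blue ring on its foot, blue band above it. Foot 92 diameter, 10 thick; body 52 diameter; shoulder flange 60 diameter, flat top 57 above the bench; then the upright neck, 40 diameter, up to 85 above the bench (top 4 mm tapered to 34). Origin: centre of the foot's underside, z up; brass drain spigot 44 mm out along its x, 22 up.
- cell_pins (a point): On the cell's axis, level with the tops of its three brass pins, 16 above the shoulder. Round pins, 5 thick, out to 25 from the axis, 120 degrees apart, one along the cell's x. Unless the keyways meet them the cap rests on the pins. They meet within about 0.06 rad: turning by up to 120 degrees, pressed lightly, finds them; then it goes down freely for 11 mm, to the seal plate.
- cell_shoulder (a point): Point on the open cell's axis at the level of the shoulder's flat top, 57 above the bench, axes as the cell. The cap's origin comes here, its edge standing on the shoulder, when it is fully home. On the way down a pin may catch on a keyway's side when they only just meet: the collar then stops turning; ease it a little back.
- seal_plate (a joint): Orange sprung seal plate, 29 diameter, in the open cell's mouth, standing 6 mm above the neck. Value: how far it is pressed down, 0 free, 0.005 m with the cap fully home. Its spring pushes the cap back up with about 3 N at 0 and 12 N at 0.005; let go, the cap rises again about 5 mm.
- closed_cell: The neighbouring cell, fixed, same make in red, with its red cap on, fully home, and a steel clamp band with brass wing nut round the joint (70 diameter, 57 above the bench, wing nut about 45 mm out along the cell's -x); 109 tall; origin at the centre of the foot's underside. Not to be worked on.
- clamp: Loose open steel clamp band lying flat, about 70 across and 12 thick, origin at its centre on the bench. Bystander.
- dish: White porcelain dish, 84 diameter, 30 tall, origin at the centre of its underside. Bystander.
- brush: Sieve brush lying on the bench, handle along its -x. Bystander.
- jar: Amber sample jar, closed, 60 diameter, 85 tall, origin at the centre of its underside. Bystander.
- sieve: Small brass sieve, 105 diameter, 42 tall, origin at the centre of its underside. Bystander.
There are look-alikes about, which are no part of the job. What is shaped like the cell but purple or turquoise is not meant.

How it is judged:
On the way:
1. the blue cap is set on the neck of the open cell (horizontal distance between cap_blue and cell_shoulder below 0.005 m and z of cap_blue in the frame of cell_shoulder below 0.024 m).
At the end, for the whole second after the job is handed in: The blue cap is on the open cell with its keyways over the pins, its lower edge within 2 mm of the shoulder, centred within 2.5 mm and level within 0.06 rad, at rest, and still held there by the gripper's fingers (more than 3 N of contact); let go, the spring would lift it 5 mm (z of cap_blue in the frame of cell_shoulder between -0.003 and 0.002 m and horizontal distance between cap_blue and cell_shoulder below 0.0025 m and angle between cap_blue's own z axis and vertical below 0.06 rad and linear speed of cap_blue below 0.02 m/s and contact force between the fingers and cap_blue above 3 N); the arm keeps its last pose, push and grip.
It fails at once if the green or the yellow cap is moved more than 25 mm (distance of any of cap_green, cap_yellow from where it was at the start of the episode above 0.025 m).
It fails at once if the clamp band, dish, brush, jar or small sieve is moved more than 25 mm, or the jar is tipped over (distance of any of clamp, dish, brush, jar, sieve from where it was at the start of the episode above 0.025 m or angle between jar's own z axis and vertical above 0.5 rad).
It also fails if it takes over 64 s, if anything falls off the work surface, if the arm or the gripper's body presses on something with over 40 N, if the wrist force passes 120 N, or if a joint passes its speed limit or range.

### The arm

A 6-joint arm with a two-finger parallel gripper is mounted at the origin on the work surface. World frame = base frame: x ahead of the robot, y to its left, z up, the work surface at z = 0. Lengths are in m, angles in rad, forces in N, time in s.
With the tool pointing down it reaches from about 0.35 to 0.975 m from the base axis. Payload 4.9 kg.
Tool frame: the origin (TCP) lies midway between the tips of the shut fingers; the grasp point (between the pads) lies 19 mm behind it; z points along the fingers, y is the direction in which the jaws open and shut (so a half turn about z gives the same grasp; the last joint's range is limited). The gripper opens to 85 mm and grips with 20 to 120 N. Pads are 22 mm wide; open, the fingers measure 114 mm over their backs; the gripper's body (76 mm by 85 mm) begins 54 mm behind the grasp point. The pads swing forward as they close: fully open they stand 13 mm farther back than shut.
Start: joints at [-1.412, 0.053, 1.613, -0, 1.476, -0.119], TCP at [0.171, -0.601, 0.231] pointing down, gripper open.
Joint ranges: [-3.01, 3.01], [-1.01, 2.22], [0.06, 2.58], [-1.02, 4.17], [0.09, 2.62], [-3.14, 3.14]. Speed limits (rad/s): [2.57, 2.57, 3.14, 3.14, 3.14, 3.14].

### API

Orientations are given as a unit quaternion [w, x, y, z].
In Python, from plant import manip, cams gives the robot as it stands.
- The arm moves only by the tool jog_arm, never from a script. Its argument "targets" is a list of rows, each a list of 4 numbers: the shift along the tool's x, y, z in m, then the turn about the tool's z in degrees. A call has 1 to 5 rows; each row is the pose to reach, as a shift and turn from the pose commanded when the call began, along the tool's axes at that moment; what a row does not reach only later rows make up. A row lasts 1/12 s, in which the tool goes at most 41.7 mm and 7.16 degrees, less where a joint would pass 70% of its speed; a pose out of reach is approached as far as the arm can. A call with a gripper value outside its range is refused whole. "fingers" is the opening, from 0 (shut) to 1 (fully open), set as the call begins (left out, the last holds). The fingers move at their own pace and stop on an object; the grip force is fixed at half the most. Time passes only in rows, so rows that repeat a pose let the fingers close. It gives the time, the measured TCP pose, the force and the opening at its end, in the units of the state.
- manip.state(): the state, without advancing time (a new reading comes with each control period).
- cams.grab_frame(name): name is "side" or "top"; returns the picture (420x560x3 uint8, red, green, blue); there is no depth.
- cams.get_calibration(name): a dict with "camera_matrix" (3x3 intrinsics, pixels), "cam_to_world" (4x4, takes a point from camera to world coordinates). Camera axes: x right, y up, looking along -z (the intrinsics and any distortion apply to the point x, -y, -z); pixel columns grow to the right and rows downward; lengths in m; the calibration is good to about 2 mm. A picture is of the moment at which its call begins. get_calibration takes no time and is no camera call.
- manip.job_done(): hands the job in, once; it reports no verdict.
The state is a dict: "time": time; "joint_pos": joint angles; "joint_vel": joint speeds; "joint_efforts": joint torques, N m; "tool_pos": TCP position; "tool_rot": TCP orientation; "contact_force": force on the tool from outside, world axes, zero at the start; "ft_torque": the same for the moment, N m; "gripper_width": opening from 0.0 (shut) to 1.0 (fully open).
Only numpy, scipy, OpenCV 4.12 (cv2) and the standard library are available. Lean on these libraries where they do the work, as an engineer would, in place of code of your own. Each camera call takes 0.05 s, during which the arm holds its last target. There are 200 camera calls.

## Working session

There is one attempt and no reset: what is moved stays moved. The work goes in short steps, Python scripts to look and compute and a tool call to move; the robot and the scene stay as the last step left them, time stands still between calls to the robot, and variables do not carry over. Pictures are saved under pics/ and viewed, about 8 in all and at most 12, crops included, and the job is handed in when it is done.

Besides the shell and the picture viewer there is one more tool, called by a JSON object that holds its "name" and its "arguments". jog_arm: Moves the arm, as the interface text tells. Its arguments: {"type":"object","properties":{"targets":{"type":"array"},"fingers":{"type":"number"}},"required":["targets"]}

```bash
mkdir -p pics
python3 - <<'E'
from plant import manip,cams
import cv2,numpy as np
a=[]
for n in("side","top"):
    f=cams.grab_frame(n); cv2.imwrite(f"pics/{n}0.png",cv2.cvtColor(f,cv2.COLOR_RGB2BGR))
    c=cams.get_calibration(n); print(n,{k:np.round(v,4).tolist() if not isinstance(v,str) else v for k,v in c.items()})
s=manip.state(); print(s)
E
```

```text
side {'camera_matrix': [[474.2786, 0.0, 281.4777], [0.0, 474.2786, 208.006], [0.0, 0.0, 1.0]], 'cam_to_world': [[0.9973, 0.0585, -0.0444, 0.4844], [-0.0695, 0.5577, -0.8271, -1.0682], [-0.0236, 0.8279, 0.5603, 0.7841], [0.0, 0.0, 0.0, 1.0]]}
top {'camera_matrix': [[518.409, 0.0, 282.0362], [0.0, 518.409, 215.4376], [0.0, 0.0, 1.0]], 'cam_to_world': [[-0.028, 0.9956, -0.089, 0.4184], [-0.9996, -0.0275, 0.0079, 0.012], [0.0054, 0.0892, 0.996, 1.2201], [0.0, 0.0, 0.0, 1.0]]}
{'time': 0.1, 'joint_pos': array([-1.41204237e+00,  5.32939098e-02,  1.61418343e+00,  2.88808012e-05,
        1.47599974e+00, -1.19001983e-01]), 'joint_vel': array([ 4.49513650e-05, -2.92962825e-04, -1.58234870e-03, -1.51237124e-05,
       -1.43557141e-04, -3.40805567e-05]), 'joint_efforts': array([ 9.27169240e-04, -3.94904888e+01, -3.71360850e+01, -3.11690496e-05,
        3.92705173e-03,  7.62669885e-06]), 'tool_pos': array([ 0.17128955, -0.60047301,  0.23016809]), 'tool_rot': array([-9.42308152e-04,  9.90371696e-01,  1.38430547e-01, -4.35466044e-06]), 'contact_force': array([-0.43669751, -0.61107107,  0.80656089]), 'ft_torque': array([0.0089171 , 0.01870573, 0.00582328]), 'gripper_width': 1.0023225643876148}
```

View pics/side0.png

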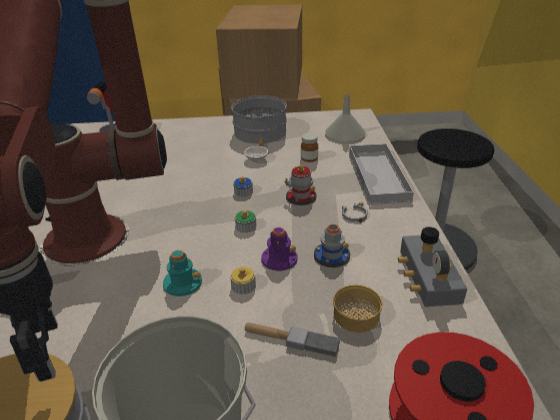

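View pics/top0.png

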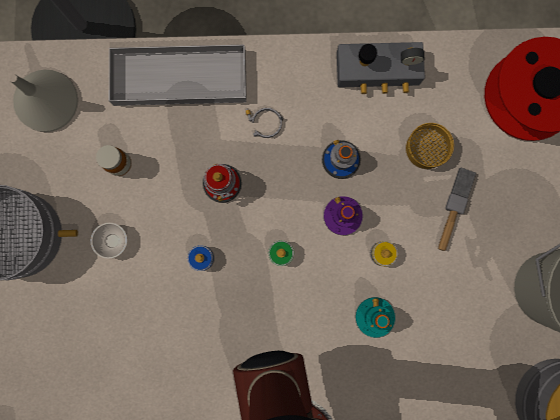

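The side view shows the blue cap at (243,186), with the same cap at (201,258) in the top view. The other caps in the side view are green (246,221), yellow (243,280) and the red cap on its cell (300,185). The open cell with the blue foot is at (332,245) side and (342,158) top. Its look-alikes in the side view are purple (280,248), turquoise (180,272) and the closed red cell. I choose the blue cap and the blue-footed cell, and check both in one crop.

```bash
cat > h.py <<'E'
import numpy as np,cv2
from plant import manip,cams
def grab(n,save=None):
    f=cams.grab_frame(n)
    if save: cv2.imwrite(save,cv2.cvtColor(f,cv2.COLOR_RGB2BGR))
    return f
def ray(n,uv):
    c=cams.get_calibration(n);K=np.array(c["camera_matrix"]);T=np.array(c["cam_to_world"])
    d=np.linalg.solve(K,[uv[0],uv[1],1.]);return T[:3,3],T[:3,:3]@(d*[1,-1,-1])
def at_z(n,uv,z):
    o,d=ray(n,uv);return o+d*(z-o[2])/d[2]
def proj(n,p):
    c=cams.get_calibration(n);K=np.array(c["camera_matrix"]);T=np.array(c["cam_to_world"])
    q=T[:3,:3].T@(np.array(p)-T[:3,3]);q=K@(q*[1,-1,-1]);return q[:2]/q[2]
def crop(im,u,v,r=32,k=12):
    return cv2.resize(im[v-r:v+r,u-r:u+r],None,fx=k,fy=k,interpolation=cv2.INTER_CUBIC)
E
python3 - <<'E'
from h import *
s=cv2.imread("pics/side0.png");t=cv2.imread("pics/top0.png")
g=lambda im,u,v:crop(im,u,v,25,6)
cv2.imwrite("pics/c1.png",np.vstack([np.hstack([g(s,243,186),g(s,332,245)]),np.hstack([g(t,201,258),g(t,342,158)])]))
print(at_z("top",(201,258),.052),at_z("side",(242.5,180),.052),at_z("top",(345,153),.091),at_z("side",(332,229),.091))
E
```

```text
[0.43203637 0.18727903 0.052     ] [0.4354151  0.17587893 0.052     ] [ 0.65416677 -0.13999366  0.091     ] [ 0.6556068  -0.14901294  0.091     ]
```

View pics/c1.png

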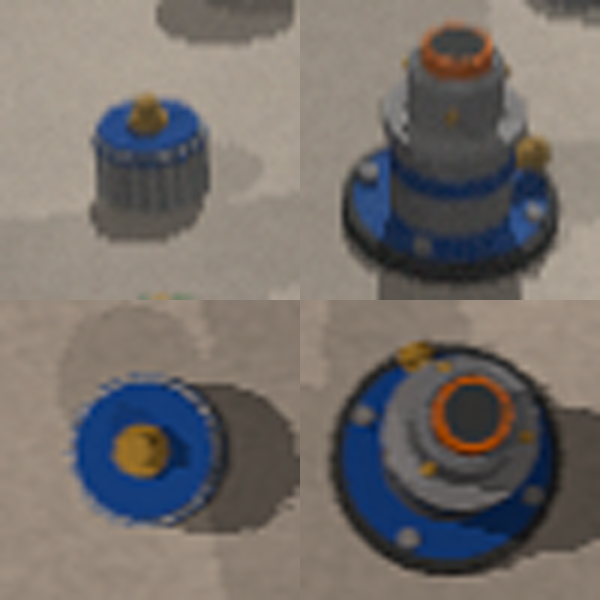

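The crop shows a blue disc cap with a brass nipple on the left, and the open cell with its blue foot, orange seal ring and brass pins on the right. Both choices are confirmed. Next I fit the disc and the ring.

```bash
cat >> h.py <<'E'
from scipy.optimize import least_squares
def blob(rgb,u,v,lo,hi,r=22,ell=True):
    hsv=cv2.cvtColor(np.ascontiguousarray(rgb),cv2.COLOR_RGB2HSV)[v-r:v+r,u-r:u+r]
    hsv=cv2.resize(hsv,None,fx=4,fy=4,interpolation=cv2.INTER_LINEAR)
    m=cv2.inRange(hsv,lo,hi)
    cs,_=cv2.findContours(m,cv2.RETR_EXTERNAL,cv2.CHAIN_APPROX_NONE);c=max(cs,key=cv2.contourArea)
    e=cv2.fitEllipse(cv2.convexHull(c))
    return np.array(e[0])/4-.375+[u-r,v-r],np.array(e[1])/4
def tri(uvs):
    f=lambda p:np.concatenate([proj(n,p)-uv for n,uv in uvs.items()])
    r=least_squares(f,[.5,0,.05]);return r.x,r.fun
BLUE=((100,120,60),(125,255,255));OR=((4,140,90),(16,255,255))
E
python3 - <<'E'
from h import *
s=cv2.imread("pics/side0.png")[...,::-1];t=cv2.imread("pics/top0.png")[...,::-1]
for nm,cs,ct,col,z in(("cap",(243,182),(200,258),BLUE,.037),("plate",(333,228),(345,152),OR,.091)):
    a,ea=blob(s,*cs,*col,r=13);b,eb=blob(t,*ct,*col,r=15)
    p,res=tri({"side":a,"top":b})
    print(nm,a,ea,b,eb,"tri",p.round(4),res.round(2),at_z("side",a,z).round(4),at_z("top",b,z).round(4))
s=manip.state();print(s["tool_pos"])
from scipy.spatial.transform import Rotation as R
q=s["tool_rot"];print(R.from_quat([*q[1:],q[0]]).as_matrix().round(4))
E
```

```text
cap [242.29068089 181.74625301] [ 8.37796211 16.47069931] [199.51586437 257.69617081] [22.65216827 22.91937447] tri [0.4332 0.1931 0.0357] [-0.14  0.01 -0.01 -0.1 ] [0.4338 0.1909 0.037 ] [0.433  0.1929 0.037 ]
plate [332.74147129 228.45651436] [ 8.30313873 11.71620083] [345.1188488  151.72938156] [12.84898567 13.4793911 ] tri [ 0.6584 -0.141   0.0864] [-0.2   0.04 -0.   -0.18] [ 0.6578 -0.147   0.091 ] [ 0.657  -0.1404  0.091 ]
[ 0.17128955 -0.60047301  0.23016809]
[[ 9.617e-01  2.742e-01 -3.000e-04]
 [ 2.742e-01 -9.617e-01  1.900e-03]
 [ 3.000e-04 -1.900e-03 -1.000e+00]]
```

{"name": "jog_arm", "arguments": {"targets": [[0.033,-0.021,0,0],[0.066,-0.042,0,0],[0.098,-0.063,0,0],[0.131,-0.084,0,0],[0.163,-0.105,0,0]], "fingers": 1}}

```text
time: 0.52
tool_pos: [0.3001, -0.4536, 0.2307]
tool_rot: [-0.0, 0.99, 0.138, -0.0]
contact_force: [0.5, -0.4, 0.7]
gripper_width: 1.001
```

{"name": "jog_arm", "arguments": {"targets": [[0.033,-0.021,0,0],[0.066,-0.042,0,0],[0.098,-0.063,0,0],[0.131,-0.084,0,0],[0.163,-0.105,0,0]]}}

```text
time: 0.93
tool_pos: [0.4281, -0.3078, 0.2309]
tool_rot: [-0.0, 0.99, 0.138, -0.0]
contact_force: [0.2, -0.7, -0.1]
gripper_width: 1.0
```

{"name": "jog_arm", "arguments": {"targets": [[0.025,-0.02,0,0],[0.045,-0.05,0,0],[0.067,-0.08,0,0],[0.075,-0.115,0,0],[0.081,-0.152,0,0]]}}

```text
time: 1.35
tool_pos: [0.4636, -0.1395, 0.2307]
tool_rot: [-0.0, 0.99, 0.139, -0.0]
contact_force: [0.5, -0.6, 0.2]
gripper_width: 1.001
```

{"name": "jog_arm", "arguments": {"targets": [[0.006,-0.038,0,0],[0.013,-0.076,0,0],[0.02,-0.114,0,0],[0.026,-0.15,0,0],[0.032,-0.186,0,0]]}}

```text
time: 1.77
tool_pos: [0.4424, 0.0481, 0.2309]
tool_rot: [-0.0, 0.99, 0.138, -0.0]
contact_force: [1.0, 0.1, -0.3]
gripper_width: 0.999
```

{"name": "jog_arm", "arguments": {"targets": [[0.006,-0.036,0.02,0],[0.013,-0.072,0.04,0],[0.02,-0.1,0.06,0],[0.026,-0.125,0.08,0],[0.03,-0.142,0.1,0]]}}

```text
time: 2.18
tool_pos: [0.4323, 0.1933, 0.1302]
tool_rot: [-0.0, 0.99, 0.139, -0.0]
contact_force: [1.6, -0.6, -0.2]
gripper_width: 1.001
```

Run:
```python
from h import *
t=grab("top","pics/t1.png");s=grab("side","pics/s1.png")
cv2.imwrite("pics/c2.png",np.hstack([crop(s,243,160,40,5),crop(t,200,258,40,5)]))
s=manip.state();print(s["time"],s["tool_pos"],s["joint_pos"].round(3),s["tool_rot"].round(4),s["contact_force"],s["gripper_width"])
```

```text
2.2833 [0.42971621 0.19237887 0.12686956] [ 0.262 -0.234  2.06   0.     1.324  1.551] [ 3.000e-04  9.901e-01  1.403e-01 -4.200e-03] [-1.25817115  0.52244064 -0.64422753] 1.0017108970613362
```

View pics/c2.png

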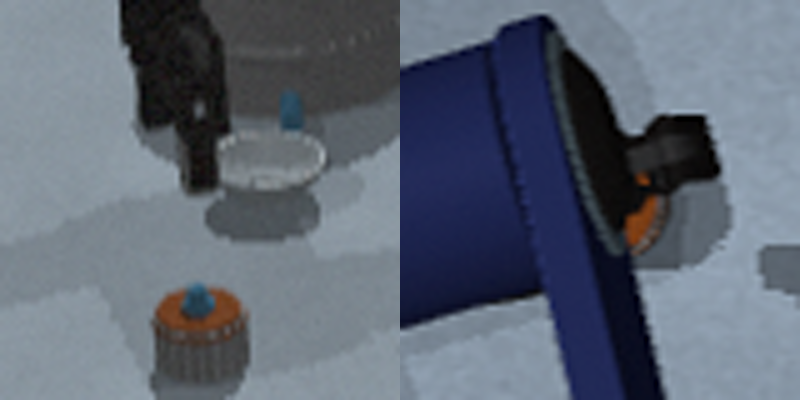

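The saved crop has red and blue swapped. In the side half the front finger tip is at about (243,157), directly above the cap at (243,186), so the gripper is lined up with the cap. Going down.

{"name": "jog_arm", "arguments": {"targets": [[0,0,0.03,0],[0,0,0.055,0],[0,0,0.055,0],[0,0,0.055,0],[0,0,0.055,0]]}}

```text
time: 2.7
tool_pos: [0.4344, 0.1909, 0.0781]
tool_rot: [-0.0, 0.99, 0.138, 0.001]
contact_force: [0.8, 0.1, 0.4]
gripper_width: 0.999
```

Run:
```python
from h import *
for i in range(3):
    s=manip.state();print(s["time"],s["tool_pos"],s["joint_pos"].round(4),s["tool_rot"].round(4),s["contact_force"])
t=grab("top","pics/t2.png");s=grab("side","pics/s2.png")
s=manip.state();print(s["time"],s["tool_pos"],s["joint_pos"].round(4))
cv2.imwrite("pics/c3.png",crop(cv2.imread("pics/s2.png"),243,175,35,8))
```

```text
2.7 [0.43438549 0.19087667 0.07808379] [ 2.5710e-01 -1.6750e-01  2.0917e+00 -2.0000e-04  1.2152e+00  1.5509e+00] [-1.000e-04  9.904e-01  1.381e-01  1.100e-03] [0.82762662 0.12566983 0.43377648]
2.7 [0.43438549 0.19087667 0.07808379] [ 2.5710e-01 -1.6750e-01  2.0917e+00 -2.0000e-04  1.2152e+00  1.5509e+00] [-1.000e-04  9.904e-01  1.381e-01  1.100e-03] [0.82762662 0.12566983 0.43377648]
2.7 [0.43438549 0.19087667 0.07808379] [ 2.5710e-01 -1.6750e-01  2.0917e+00 -2.0000e-04  1.2152e+00  1.5509e+00] [-1.000e-04  9.904e-01  1.381e-01  1.100e-03] [0.82762662 0.12566983 0.43377648]
2.8 [0.43494268 0.19119532 0.0787517 ] [ 2.5740e-01 -1.6810e-01  2.0909e+00 -1.0000e-04  1.2147e+00  1.5511e+00]
```

View pics/c3.png

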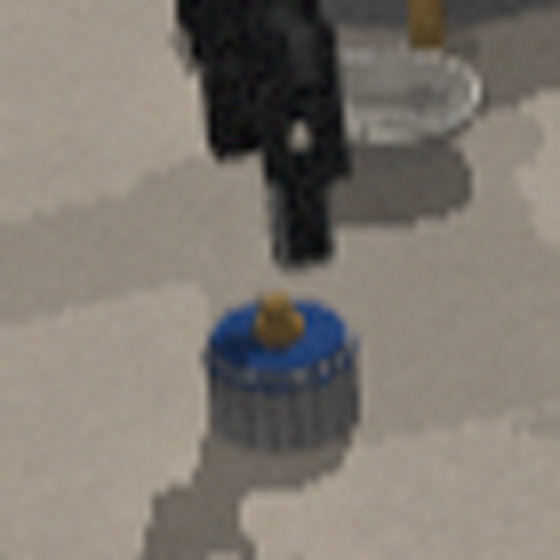

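The finger stands squarely in front of and above the blue cap; in the crop its tip is at (303,262) and the nipple at (278,318). I descend and close.

{"name": "jog_arm", "arguments": {"targets": [[0,0,0.025,0],[0,0,0.05,0],[0,0,0.065,0],[0,0,0.073,0],[0,0,0.073,0]]}}

```text
time: 3.22
tool_pos: [0.4327, 0.1908, 0.0027]
tool_rot: [0.0, 0.99, 0.138, -0.001]
contact_force: [-0.6, -0.3, 0.1]
gripper_width: 1.001
```

{"name": "jog_arm", "arguments": {"targets": [[0,0,0,0],[0,0,0,0],[0,0,0,0],[0,0,0,0],[0,0,0,0]], "fingers": 0}}

```text
time: 3.63
tool_pos: [0.4353, 0.1917, 0.0057]
tool_rot: [-0.0, 0.99, 0.139, 0.002]
contact_force: [-1.7, -0.8, 6.7]
gripper_width: 0.654
```

{"name": "jog_arm", "arguments": {"targets": [[0,0,0,0],[0,0,0,0],[0,0,0,0],[0,0,0,0],[0,0,0,0]]}}

```text
time: 4.05
tool_pos: [0.4352, 0.1916, 0.0057]
tool_rot: [-0.0, 0.99, 0.139, 0.002]
contact_force: [-0.4, -0.7, 7.0]
gripper_width: 0.651
```

{"name": "jog_arm", "arguments": {"targets": [[0,0,-0.02,0],[0,0,-0.055,0],[0,0,-0.09,0],[0,0,-0.125,0],[0,0,-0.15,0]]}}

```text
time: 4.47
tool_pos: [0.4342, 0.1915, 0.1572]
tool_rot: [-0.0, 0.99, 0.139, 0.002]
contact_force: [0.2, -0.2, -1.3]
gripper_width: 0.653
```

{"name": "jog_arm", "arguments": {"targets": [[0.008,0.02,0,0],[0.018,0.055,0,0],[0.03,0.093,0,0],[0.042,0.131,0,0],[0.054,0.168,0,0]]}}

```text
time: 4.88
tool_pos: [0.5319, 0.0428, 0.1538]
tool_rot: [0.0, 0.99, 0.139, 0.001]
contact_force: [1.8, 0.9, -0.9]
gripper_width: 0.651
```

{"name": "jog_arm", "arguments": {"targets": [[0.012,0.038,0,0],[0.024,0.075,0,0],[0.036,0.112,0,0],[0.048,0.15,0,0],[0.055,0.172,0,0]]}}

```text
time: 5.3
tool_pos: [0.6328, -0.1095, 0.1536]
tool_rot: [0.001, 0.991, 0.137, 0.001]
contact_force: [-0.5, 0.2, -2.1]
gripper_width: 0.651
```

{"name": "jog_arm", "arguments": {"targets": [[0.008,0.026,0.0,0],[0.013,0.04,0.0,0],[0.013,0.04,0.0,0],[0.013,0.04,0.0,0],[0.013,0.04,0.0,0]]}}

```text
time: 5.72
tool_pos: [0.6542, -0.1401, 0.1531]
tool_rot: [-0.0, 0.99, 0.139, -0.0]
contact_force: [0.6, 0.7, -1.5]
gripper_width: 0.651
```

Run:
```python
from h import *
t=grab("top","pics/t3.png");s=grab("side","pics/s3.png")
s=manip.state();print(s["time"],s["tool_pos"],s["joint_pos"].round(4),s["contact_force"],s["gripper_width"])
print(proj("side",s["tool_pos"]),proj("top",s["tool_pos"]))
cv2.imwrite("pics/c4.png",np.hstack([crop(cv2.imread("pics/s3.png"),335,205,50,4),crop(cv2.imread("pics/t3.png"),345,152,50,4)]))
```

```text
5.8167 [ 0.6541748  -0.13967481  0.15324744] [-3.2160e-01  2.1020e-01  1.5732e+00  2.0000e-04  1.3587e+00  9.7030e-01] [ 0.26494712 -0.25332557 -1.30180924] 0.6510613288424418
[331.72784902 205.70363969] [348.60641231 146.77725236]
```

View pics/c4.png

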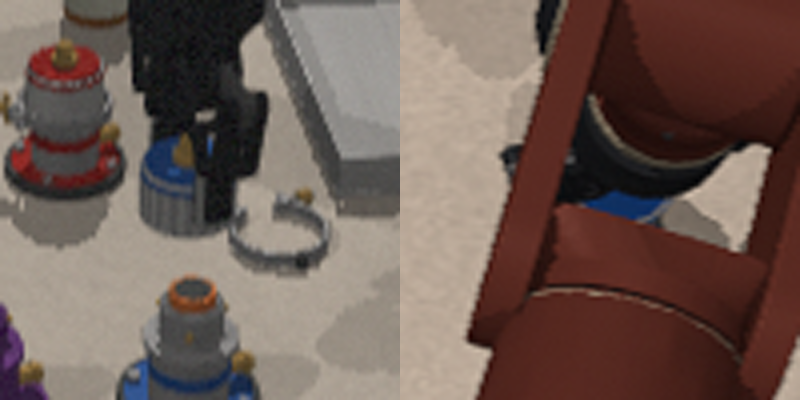

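```bash
python3 - <<'E'
from h import *
t=cv2.imread("pics/s3.png")[...,::-1]
p=manip.state()["tool_pos"]
for uv in((330.9,189.5),):print(at_z("side",uv,.1475+.052))
for z in(.1475,.1475+.034,.1475+.037,.1475+.052):print(z,proj("side",[p[0],p[1],z]),proj("side",[p[0]-.029,p[1],z]))
print([proj("side",[.657,-.141+d,.091]).round(1) for d in(0,-.003)],at_z("side",(332.8,227.9),.091))
E
python3 -c "
import cv2
s=cv2.imread('pics/s3.png')
cv2.imwrite('pics/c5.png',cv2.resize(s[180:250,305:365],None,fx=8,fy=8,interpolation=cv2.INTER_CUBIC))"
```

```text
[ 0.65041414 -0.14066332  0.1995    ]
0.1475 [331.64177203 207.70347044] [319.57031836 208.4144657 ]
0.1815 [332.1582172  195.70487481] [319.88054035 196.41415558]
0.1845 [332.20463581 194.62642894] [319.90842401 195.3355327 ]
0.19949999999999998 [332.43885086 189.1848995 ] [320.04911847 189.8930525 ]
[array([332., 227.]), array([332.2, 227.7])] [ 0.65825399 -0.14475609  0.091     ]
```

View pics/c5.png

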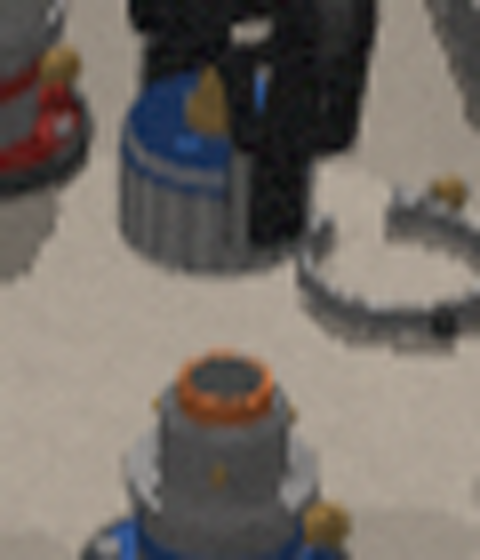

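The cap hangs level. Its left wall is at u=319.6, which agrees with the TCP, and the neck centre is at u=332.7. I need about 4 mm of correction in x and y. I come down to just above the neck and look again.

{"name": "jog_arm", "arguments": {"targets": [[0.0026,0.0047,0.015,0],[0.0026,0.0047,0.035,0],[0.0026,0.0047,0.047,0],[0.0026,0.0047,0.05,0],[0.0026,0.0047,0.05,0]]}}

```text
time: 6.23
tool_pos: [0.657, -0.1439, 0.1007]
tool_rot: [-0.001, 0.99, 0.139, -0.002]
contact_force: [-0.0, 0.0, -1.8]
gripper_width: 0.649
```

Run:
```python
from h import *
s=grab("side","pics/s4.png")
s=manip.state();print(s["time"],s["tool_pos"],s["contact_force"],s["gripper_width"])
im=cv2.imread("pics/s4.png")
cv2.imwrite('pics/c6.png',cv2.resize(im[195:270,300:365],None,fx=8,fy=8,interpolation=cv2.INTER_CUBIC))
```

```text
6.2833 [ 0.65801514 -0.14428079  0.10234641] [ 0.34523633  0.25747268 -1.39122089] 0.6501580464514075
```

View pics/c6.png

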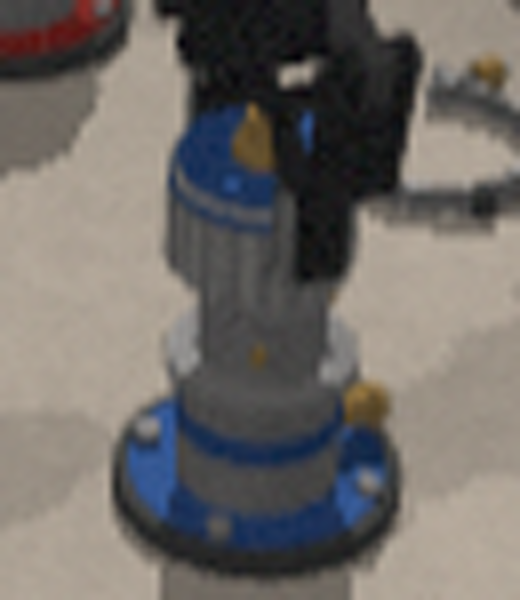

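The cap hangs just above the neck. In the crop its left wall is at x=167, the neck spans 200–332 and the flange 165–358, so the cap is centred to about 1 mm. I nudge it 1 mm in +x and go down guarded.

{"name": "jog_arm", "arguments": {"targets": [[0.001,0.0003,0.004,0],[0.001,0.0003,0.008,0],[0.001,0.0003,0.012,0],[0.001,0.0003,0.014,0],[0.001,0.0003,0.014,0]]}}

```text
time: 6.7
tool_pos: [0.6592, -0.1445, 0.0886]
tool_rot: [-0.0, 0.99, 0.138, -0.0]
contact_force: [1.1, -0.8, -0.8]
gripper_width: 0.651
```

{"name": "jog_arm", "arguments": {"targets": [[0,0,0.002,0],[0,0,0.004,0],[0,0,0.006,0],[0,0,0.006,0],[0,0,0.006,0]]}}

```text
time: 7.12
tool_pos: [0.6597, -0.1438, 0.0842]
tool_rot: [-0.001, 0.99, 0.139, 0.0]
contact_force: [-1.3, 4.2, 0.4]
gripper_width: 0.651
```

The taper pushes the cap towards +y (4 N), so I give way that way and continue.

{"name": "jog_arm", "arguments": {"targets": [[0,-0.001,0,0],[0.0005,-0.002,0,0],[0.0005,-0.002,0,0]]}}

```text
time: 7.37
tool_pos: [0.6594, -0.1427, 0.0828]
tool_rot: [0.0, 0.99, 0.139, -0.0]
contact_force: [0.7, 0.0, -1.5]
gripper_width: 0.652
```

{"name": "jog_arm", "arguments": {"targets": [[0,0,0.002,0],[0,0,0.004,0],[0,0,0.004,0],[0,0,0.004,0]]}}

```text
time: 7.7
tool_pos: [0.6594, -0.1427, 0.079]
tool_rot: [-0.0, 0.99, 0.138, -0.0]
contact_force: [-0.6, -0.3, -1.5]
gripper_width: 0.653
```

{"name": "jog_arm", "arguments": {"targets": [[0,0,0.001,0],[0,0,0.002,0],[0,0,0.003,0],[0,0,0.003,0]]}}

```text
time: 8.03
tool_pos: [0.6598, -0.1428, 0.0784]
tool_rot: [0.0, 0.99, 0.138, 0.0]
contact_force: [-4.7, 0.3, 7.3]
gripper_width: 0.654
```

It is resting on the pins. I ease the load a little and start turning.

{"name": "jog_arm", "arguments": {"targets": [[-0.001,0,-0.0005,-2],[-0.001,0,-0.0005,-4],[-0.001,0,-0.0005,-6],[-0.001,0,-0.0005,-8],[-0.001,0,-0.0005,-10]]}}

```text
time: 8.45
tool_pos: [0.6599, -0.1432, 0.0785]
tool_rot: [0.001, 0.974, 0.225, 0.002]
contact_force: [0.8, -0.3, 2.3]
gripper_width: 0.651
```

{"name": "jog_arm", "arguments": {"targets": [[0,0,0.0004,-2],[0,0,0.0004,-4],[0,0,0.0004,-6],[0,0,0.0004,-8],[0,0,0.0004,-10]]}}

```text
time: 8.87
tool_pos: [0.66, -0.1429, 0.0784]
tool_rot: [0.001, 0.951, 0.309, 0.002]
contact_force: [0.8, 1.3, 4.8]
gripper_width: 0.651
```

```bash
python3 -c "
from plant import manip
s=manip.state();print(s['tool_pos'],s['contact_force'],s['ft_torque'],s['joint_pos'][5])"
```

```text
[ 0.66003715 -0.14288583  0.07841583] [0.75110434 1.33220524 4.76434664] [ 0.2668008   0.03883224 -0.1054198 ] 0.6184239165475637
```

{"name": "jog_arm", "arguments": {"targets": [[0,0,0,-2],[0,0,0,-4],[0,0,0,-6],[0,0,0,-8],[0,0,0,-10]]}}

```text
time: 9.28
tool_pos: [0.6601, -0.1429, 0.0784]
tool_rot: [0.001, 0.92, 0.391, 0.002]
contact_force: [1.1, 0.1, 3.5]
gripper_width: 0.658
```

{"name": "jog_arm", "arguments": {"targets": [[0,0,0,-2],[0,0,0,-4],[0,0,0,-6],[0,0,0,-8],[0,0,0,-10]]}}

```text
time: 9.7
tool_pos: [0.6587, -0.1428, 0.0765]
tool_rot: [0.0, 0.883, 0.47, 0.0]
contact_force: [0.0, 0.2, -2.0]
gripper_width: 0.655
```

It has dropped: no load, and z is 2 mm lower. I go down without turning.

{"name": "jog_arm", "arguments": {"targets": [[0,0,0.001,0],[0,0,0.002,0],[0,0,0.003,0],[0,0,0.003,0]]}}

```text
time: 10.03
tool_pos: [0.6583, -0.1427, 0.0729]
tool_rot: [-0.0, 0.883, 0.469, -0.0]
contact_force: [-0.2, 0.2, -0.8]
gripper_width: 0.652
```

```bash
python3 -c "
from plant import manip
s=manip.state();print(s['tool_pos'],s['contact_force'],s['ft_torque'],s['joint_pos'][5])"
```

```text
[ 0.65834856 -0.14269033  0.07290078] [-0.16817804  0.1903199  -0.80375569] [ 0.0769194  -0.03299826 -0.01048847] 0.2713605800179844
```

{"name": "jog_arm", "arguments": {"targets": [[0,0,0.0015,0],[0,0,0.003,0],[0,0,0.0045,0],[0,0,0.005,0],[0,0,0.005,0]]}}

```text
time: 10.45
tool_pos: [0.6584, -0.1428, 0.0681]
tool_rot: [-0.0, 0.883, 0.469, -0.0]
contact_force: [0.1, 0.3, -1.8]
gripper_width: 0.652
```

{"name": "jog_arm", "arguments": {"targets": [[0,0,0.0015,0],[0,0,0.003,0],[0,0,0.0045,0],[0,0,0.006,0],[0,0,0.006,0]]}}

```text
time: 10.87
tool_pos: [0.6589, -0.143, 0.0639]
tool_rot: [0.0, 0.883, 0.469, 0.0]
contact_force: [-3.6, 2.5, 7.1]
gripper_width: 0.655
```

{"name": "jog_arm", "arguments": {"targets": [[0,0,0.001,0],[0,0,0.002,0],[0,0,0.003,0],[0,0,0.003,0],[0,0,0.003,0]]}}

```text
time: 11.28
tool_pos: [0.659, -0.143, 0.0627]
tool_rot: [0.0, 0.883, 0.469, 0.0]
contact_force: [-7.6, 3.7, 12.9]
gripper_width: 0.653
```

{"name": "jog_arm", "arguments": {"targets": [[0,0,0.001,0],[0,0,0.002,0],[0,0,0.002,0],[0,0,0.002,0]]}}

```text
time: 11.62
tool_pos: [0.6591, -0.143, 0.0626]
tool_rot: [0.0, 0.883, 0.469, -0.0]
contact_force: [-12.8, 4.5, 21.3]
gripper_width: 0.651
```

It stopped at 0.0626, where the force rises sharply: the shoulder. That is 15.8 mm below the pin tops. I relieve the sideways force and check the picture.

{"name": "jog_arm", "arguments": {"targets": [[-0.0003,-0.001,0,0],[-0.0005,-0.002,0,0],[-0.0005,-0.002,0,0],[-0.0005,-0.002,0,0]]}}

```text
time: 11.95
tool_pos: [0.6591, -0.143, 0.0627]
tool_rot: [0.002, 0.883, 0.469, 0.002]
contact_force: [-4.4, 1.5, 16.2]
gripper_width: 0.65
```

Run:
```python
from h import *
grab("side","pics/s5.png")
s=manip.state();print(s["time"],s["tool_pos"],s["tool_rot"].round(4),s["contact_force"],s["ft_torque"],s["gripper_width"],abs(s["joint_vel"]).max())
im=cv2.imread("pics/s5.png")
cv2.imwrite('pics/c7.png',cv2.resize(im[195:270,300:365],None,fx=8,fy=8,interpolation=cv2.INTER_CUBIC))
```

```text
12.0 [ 0.65908976 -0.14301496  0.06271746] [0.0021 0.8833 0.4689 0.0019] [-4.51035535  1.13165979 17.3360985 ] [0.496943   0.96947849 0.04492207] 0.6556970786459416 0.0017818282839953657
```

View pics/c7.png

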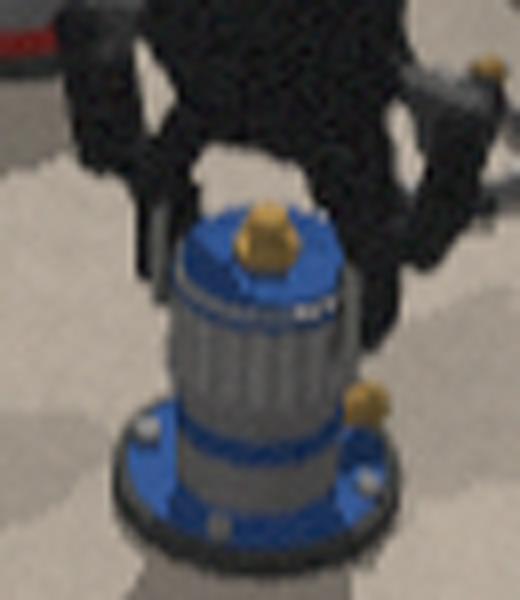

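The cap sits on the cell with the fingers on both sides. The nipple tip is at crop (268,205), which is pixel (333.1,220.2), and no neck is visible. I compare this with the prediction.

Run:
```python
from h import *
for z in(.057,.062):print(proj("side",[.6585,-.143,z+.052]),proj("side",[.6585,-.143,z+.037]))
im=cv2.imread("pics/s5.png")[...,::-1];print(blob(im,333,228,*BLUE,r=12))
```

```text
[333.06004791 221.50003966] [332.83105545 226.48143342]
[333.13712354 219.82337302] [332.90701658 224.829011  ]
(array([332.67712212, 226.54259491]), array([12.7626152 , 20.76485443]))
```

{"name": "jog_arm", "arguments": {"targets": [[0,0,0.0005,0],[0,0,0.001,0],[0,0,0.001,0],[0,0,0.001,0],[0,0,0.001,0]]}}

```text
time: 12.42
tool_pos: [0.6591, -0.143, 0.0627]
tool_rot: [0.002, 0.883, 0.469, 0.002]
contact_force: [-5.9, 2.0, 21.0]
gripper_width: 0.651
```

Three checks agree. The nipple moved 12.5 px down in the picture, against about 12.8 px expected from the TCP drop, so it did not slip in the grip. The disc centre is at v=226.5, against 226.5 predicted home and 224.8 if it were 5 mm up. Extra push gives no further travel. I hand in while still pressing.

```bash
python3 -c "
from plant import manip
s=manip.state();print(s['time'],s['tool_pos'],s['contact_force'],abs(s['joint_vel']).max());print(manip.job_done())"
```

```text
12.4167 [ 0.659138   -0.14297276  0.06268938] [-5.94804519  2.0087143  20.98538914] 0.001426392243507838
the job is handed in; nothing more can be done
None
```

The blue cap is on the open cell, pushed down to the shoulder, and the gripper is still holding and pressing it there. I handed the job in at 12.4 s; the hand-in gives no verdict.

**What I did:** I gripped the blue cap, set it on the neck and turned it about 40° under light pressure until the keyways dropped over the pins. Then I pushed it past the seal until it stopped.

**Last checks:**
- **Depth:** the gripper came down 15.7 mm from where the cap rested on the pins, against 16 mm nominal. Pushing harder gave no further travel.
- **Force and rest:** at hand-in the arm pressed with about 21 N and had practically stopped moving. The spring needs about 12 N.
- **Picture:** the disc centre is at the row predicted for fully home, and the cap did not slip in the grip by more than about 1 mm. The nipple tip alone could not settle it: it lay about 1.3 px above the home prediction, nearer the 5 mm raised one. I put that down to the nipple's width.
- **Sideways force:** about 6 N remained on the tool after I eased it.
- **Other objects:** I touched nothing else that I know of, but I did not re-measure the other caps and bench items at the end.

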